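# Switch a guarded port selector to its next position

### The job

Press down the front edge of the valve unit's flip-up cover so that its spring catch lets it pop ajar, then swing the cover right back until it stands open by itself. Push in the dial with the straight bar handle, turn it clockwise (seen from above) to the next position, and let it spring back out, locked there. Leave the dial with the three-armed handle as it is, leave the cover open, and do not push or knock over the other things on the worktop.

Things in the scene. Friction and masses are not known exactly. Their poses are not given: they have to be found in the camera images.
- valve_unit: White low housing fixed on the worktop, 180 mm (x) by 250 mm (y), no side walls. Origin: centre of its underside; x points to the rear (hinge) side, z up. The panel with the two dials lies 50 mm up. A 12 mm thick wall along the rear rises to 95 mm; a catch post 16 mm (x) by 44 mm (y) stands 80 mm ahead of the origin at the middle of the front, 93 mm high.
- cover_hinge (a point): Middle of the cover's hinge line, 98.5 mm above the worktop, 84 mm behind the unit's origin; the hinge line runs along the unit's y axis.
- cover (a joint): Cover angle (rad): 0 shut, grows as it opens up and rearward, stop at 1.95. Shut, a push catch holds it: pressing its front edge 5 to 7 mm down (a few N; bottoms at -0.04) frees it, and when let go a damped lifter raises it to about 0.9 (half open) in about 1 s and holds it there. From there it swings freely; past upright (1.57) it falls back to its stop and stays.
- cover_press (a point): Where to press: dark rubber patch on the cover's top face, middle of its front edge, over the catch post, 16 mm behind the edge; moves with the cover.
- cover_front_edge (a point): Middle of the cover's front edge; moves with it. The cover is a flat grey frame 5 mm thick with a clear window, 250 mm wide, 176 mm from hinge line to this edge, 0.1 kg, with 18 mm deep skirts along its two sides only. This point's x axis runs from the edge toward the hinge in the cover's plane.
- bar_grip (a point): Centre of the straight bar handle of the dial to turn, on its upright turning axis, 80 mm above the worktop when out. Bar 60 mm long (this point's x; white line at the +x end), 10 mm thick (y), rising 18 mm from a black disc 68 mm across; the point is 9 mm over the disc's face, 9 mm under the bar's top, and turns and sinks with it. The dials stand 60 mm left and right of the unit's middle, in either order.
- bar_dial (a joint): Turn of the bar-handled dial (rad): 0 at the start, grows clockwise seen from above. It locks every 0.785 rad (45 degrees, white ticks): -0.785, 0, 0.785, 1.571, 2.356. Unless pushed in it turns only about 0.03 rad.
- bar_push (a joint): How far the bar-handled dial is pushed in (m): 0 out, 0.007 at its stop; a spring resists, about 4 N at first, 8 N at the stop. It turns when in by more than about 0.006. Let go at a locking position (within about 0.1 rad) it springs out to 0; elsewhere it stays in by about 0.005.
- star_grip (a point): Centre of the three-armed handle of the other dial, on its turning axis, same height; to be left alone. Same disc, three arms of 28 mm radius, 120 degrees apart.
- star_dial (a joint): Turn of the three-armed dial (rad), same sense and behaviour; 0 at the start.
- dropper: Small brown dropper bottle, 38 mm across, 78 mm tall, standing beside the unit; origin under its centre. A bystander.
- forceps: Steel forceps 125 mm long lying beside the unit, origin on the worktop under the middle. A bystander.
- timer: White timer 66 by 62 mm, 18 mm high, beside the unit, origin under its centre. A bystander.
- marker: Marker pen 124 mm long, 15 mm thick, lying in front of the unit, origin on the worktop beneath it. A bystander.

How it is judged:
By the outcome, as a careful person would: the job done as asked, in the order asked, and still so for the second after the job is handed in, with the robot touching nothing.
It also fails if it takes over 51 s, if anything falls off the work surface, if the arm or the gripper's body presses on something with over 40 N, if the wrist force passes 120 N, or if a joint passes its speed limit or range.

### The arm

A 6-joint arm with a two-finger parallel gripper is mounted at the origin on a cart in front of the work surface, level with it; the furniture and walls round the work are solid. World frame = base frame: x ahead of the robot, y to its left, z up, the work surface at z = 0. Lengths are in m, angles in rad, forces in N, time in s.
With the tool pointing down it reaches from about 0.275 to 0.75 m from the base axis. Payload 10.2 kg.
Tool frame: the origin (TCP) lies midway between the tips of the shut fingers; the grasp point (between the pads) lies 19 mm behind it (env.hold_point_z is the distance from the TCP to the grasp point, in m); x points along the fingers, z is the direction in which the jaws open and shut, and the axes are right-handed (so a half turn about x gives the same grasp; the last joint's range is limited). The gripper opens to 85 mm and grips with 20 to 120 N. Pads are 22 mm wide; open, the fingers measure 114 mm over their backs; the gripper's body (76 mm by 85 mm) begins 54 mm behind the grasp point. The pads swing forward as they close: fully open they stand 13 mm farther back than shut.
Start: joints at [-1.461, 0.313, 1.498, -0, 1.331, -0.223], TCP at [0.171, -0.496, 0.231] pointing down, gripper open.
Joint ranges: [-2.94, 2.94], [-0.97, 2.17], [0.19, 2.56], [-1.23, 4.37], [0.02, 3.11], [-2.88, 2.88]. Speed limits (rad/s): [2.39, 2.39, 3.01, 3.14, 3.14, 3.14].

### API

Orientations are given as a unit quaternion [x, y, z, w].
In Python, from bench import env, kinematics, monitor, eyes, job gives the robot as it stands. The module is installed in compiled form; this text tells all that it offers. Calls block until the motion is done:
- env.reach(position, orientation): joint-space move of the TCP to a pose.
- env.movel(position, velocity=0.15, frame=None, guard=None): straight line of the TCP; frame=None keeps the orientation; velocity is the mean speed in m/s. With guard (N) it stops when the force on the tool has changed by that much, and returns True; else False.
- env.set_joints(angles): joint-space move.
- env.release() and env.close_gripper(effort=None): open the fingers fully, or close them until they stop; effort is the grip in N (None keeps the last).
- env.hold(seconds).
- kinematics.ik(position, orientation): joint angles nearest the present ones, or None.
- monitor.sense(): the state.
- eyes.grab_frame(name): name is "scene" or "top" or "wrist"; returns a dict with "frame" (384x512x3 uint8, red, green, blue), "mtx" (3x3 intrinsics, pixels), "k1" (the pictures are not rectified: a ray, as slopes to the right and down, at radius r is drawn at 1 + k1 r^2 times it, then the intrinsics apply), "view" (4x4, takes a point from world to camera coordinates). Camera axes: x right, y down, z forward; pixel columns grow to the right and rows downward; lengths in m; the calibration is good to about 2 mm. A picture is of the moment at which its call begins. There is no depth.
A pose or a line that the arm cannot do raises env.MotionError and nothing moves.
- job.hand_in(): hands the job in, once; it reports no verdict.
The state is a dict: "clock": time; "joints": joint angles; "qvel": joint speeds; "joint_efforts": joint torques, N m; "position": TCP position; "ee_rot": TCP orientation; "contact_force": force on the tool from outside, world axes, zero at the start; "ft_torque": the same for the moment, N m; "finger_gap": opening from 0.0 (shut) to 1.0 (fully open).
Only numpy, scipy, OpenCV 4.12 (cv2) and the standard library are available. Lean on these libraries where they do the work, as an engineer would, in place of code of your own. Each camera call takes 0.05 s, during which the arm holds its last target. There are 200 camera calls.

## Working session

There is one attempt and no reset: what is moved stays moved. The work goes in short steps, each a Python script; the robot and the scene stay as the last script left them, time stands still between calls to the robot, and variables do not carry over. Pictures are saved under pics/ and viewed, on a budget of 10 in all, crops included, one or two more only if the job needs it, and the job is handed in when it is done.

```bash
mkdir -p pics
cat > h.py <<'E'
import numpy as np, cv2
from bench import env,kinematics,monitor,eyes,job
from scipy.spatial.transform import Rotation as R
def snap(n,f,crop=None,s=1):
    d=eyes.grab_frame(n); np.savez('pics/'+f+'.npz',**{k:np.array(v) for k,v in d.items()})
    save(f,f,crop,s)
def save(src,f,crop=None,s=1):
    im=np.load('pics/'+src+'.npz')['frame']
    if crop: im=im[crop[1]:crop[3],crop[0]:crop[2]]
    cv2.imwrite('pics/'+f+'.png',cv2.resize(im[:,:,::-1],None,fx=s,fy=s,interpolation=cv2.INTER_CUBIC))
def ray(f,uv,z):
    d=np.load('pics/'+f+'.npz'); K=d['mtx'];V=d['view']
    p=cv2.undistortPointsIter(np.array([[uv]],float),K,np.array([float(d['k1']),0,0,0.]),None,None,(3,50,1e-10))[0,0]
    c=-V[:3,:3].T@V[:3,3]; r=V[:3,:3].T@np.array([p[0],p[1],1])
    return c+r*(z-c[2])/r[2]
def proj(f,P):
    d=np.load('pics/'+f+'.npz');V=d['view'];
    return cv2.projectPoints(np.array(P,float).reshape(-1,3),cv2.Rodrigues(V[:3,:3])[0],V[:3,3],d['mtx'],np.array([float(d['k1']),0,0,0.]))[0][:,0]
def st():
    s=monitor.sense(); print(round(s['clock'],2),np.round(s['position'],4),np.round(s['contact_force'],1),round(s['finger_gap'],2),np.round(s['joints'],3))
E
python3 - <<'E'
from h import *
st()
snap('top','top0',None,1.5); snap('scene','sc0',None,1.5)
for n in ('top0','sc0'):
    V=np.load(f'pics/{n}.npz')['view'];print(n,-V[:3,:3].T@V[:3,3],V[2,:3])
E
```

```text
0.0 [ 0.1715 -0.4959  0.2307] [-0.1  0.2 -0.3] 1.0 [-1.461  0.313  1.498  0.     1.331 -0.223]
top0 [0.38158936 0.03749601 1.06316402] [ 0.15727501 -0.0069638  -0.98753029]
sc0 [0.18515882 0.74631171 0.61813695] [ 0.36941062 -0.76307811 -0.53032782]
```

View pics/top0.png

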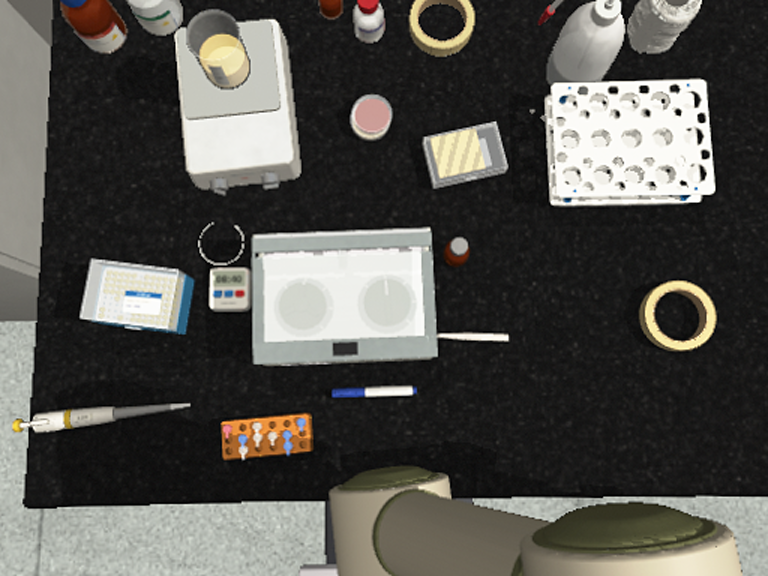

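View pics/sc0.png

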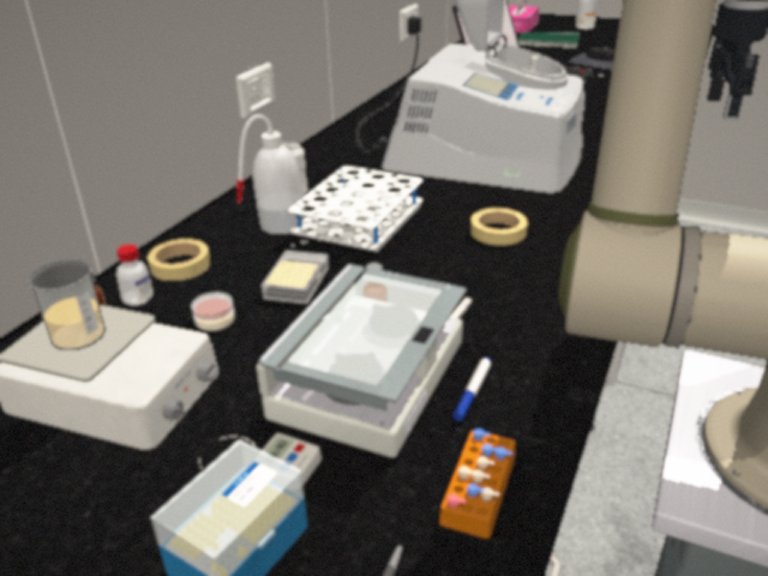

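The top view shows the shut cover, with its front corners at about (253,364) and (437,357) and the patch at (345,349). The dropper is at (457,250), the forceps at (473,337), the marker at (374,392) and the timer at (229,288). Dial types aren't clear through the window. Next I'll compute the unit's pose.

Run:
```python
from h import *
for n,uv,z in [('FL',(253,364),.1),('FR',(437,357),.1),('RL',(252,234),.1),('RR',(431,228),.1),('patch',(345,349),.101),('dialL',(303,305),.071),('dialR',(387,303),.071)]:
    print(n,ray('top0',np.array(uv)/1.5,z).round(4))
FL,FR=[ray('top0',np.array(u)/1.5,.1)for u in((253,364),(437,357))]
print(np.linalg.norm(FL-FR), np.arctan2(*(FL-FR)[[1,0]])-np.pi/2)
pt=ray('top0',np.array((345,349))/1.5,.101); print(proj('sc0',pt)*1.5)
save('top0','c0',(160,145,300,250),5.5)
```

```text
FL [0.4343 0.2096 0.1   ]
FR [ 0.4394 -0.0392  0.1   ]
RL [0.6142 0.2133 0.1   ]
RR [ 0.619  -0.0359  0.1   ]
patch [0.4522 0.0854 0.101 ]
dialL [0.5174 0.1456 0.071 ]
dialR [0.5184 0.027  0.071 ]
0.24883329223442127 0.02067711897072777
[[423.29223345 333.30878372]]
```

View pics/c0.png

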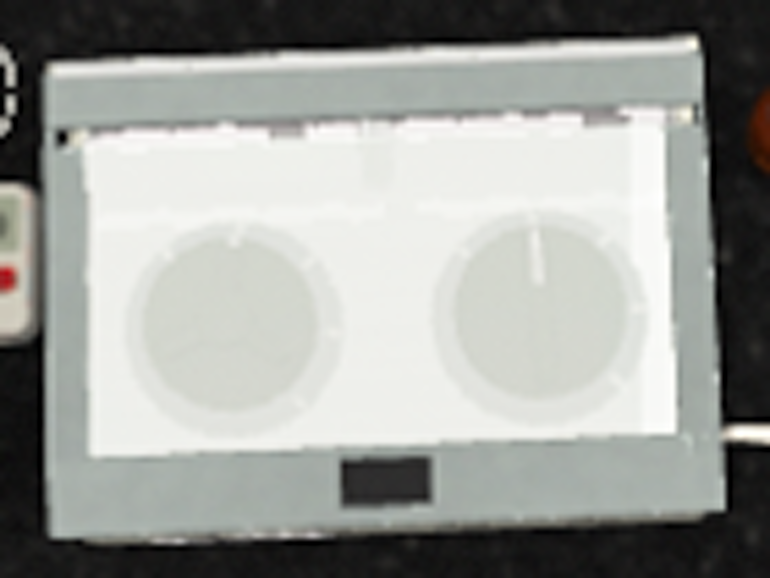

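The crop shows the bar dial on the right (−y). Its white line points to the rear at (537,250), and the patch centre is at (386,482). The measured cover width of 249 mm matches the 250 mm given. I'll press the patch next.

```bash
cat >> h.py <<'E'
PSI=.0205
def q(a=0,flip=0):  # tool down, jaws along unit y, turned a about world z
    s=-1 if flip else 1
    x=np.array([0,0,-1.]);z=np.array([0,s,0.]);M=np.c_[x,np.cross(z,x),z]
    return (R.from_euler('z',PSI+a)*R.from_matrix(M)).as_quat()
O=np.array([.528,.087,0])
def U(x,y,z): return (O+R.from_euler('z',PSI).apply([x,y,z])).tolist()
E
python3 - <<'E'
from h import *
for f in (0,1):
  print(f,[(lambda j: None if j is None else np.round(j,2))(kinematics.ik(U(-.01,-.06,.07),q(a,f))) for a in (0,-.4,-.8)], kinematics.ik(U(-.076,0,.13),q(0,f)),kinematics.ik(U(.11,0,.27),q(0,f)))
E
```

```text
0 [array([-0.17,  0.49,  1.7 , -0.  ,  0.95, -1.77]), array([-0.17,  0.49,  1.7 , -0.  ,  0.95, -1.37]), array([-0.17,  0.49,  1.7 , -0.  ,  0.95, -0.97])] [-6.87682259e-02  2.85638154e-01  1.82296906e+00 -4.44089210e-16
  1.03298544e+00 -1.66006455e+00] [-4.25314045e-02  5.69881826e-01  1.01737715e+00 -4.44089210e-16
  1.55433367e+00 -1.63382773e+00]
1 [array([-0.17,  0.49,  1.7 , -0.  ,  0.95,  1.38]), array([-0.17,  0.49,  1.7 , -0.  ,  0.95,  1.78]), array([-0.17,  0.49,  1.7 , -0.  ,  0.95,  2.18])] [-6.87682259e-02  2.85638154e-01  1.82296906e+00 -4.44089210e-16
  1.03298544e+00  1.48152810e+00] [-4.25314045e-02  5.69881826e-01  1.01737715e+00 -4.44089210e-16
  1.55433367e+00  1.50776492e+00]
```

Run:
```python
from h import *
env.close_gripper(40)
env.reach(U(-.076,0,.16),q()); st()
g=env.movel(U(-.076,0,.115),.15); st()
g=env.movel(U(-.076,0,.0945),.04,guard=15); print(g); st()
env.movel([monitor.sense()['position'][0]-.1,.0855,.17],.3); st()
env.hold(.8); snap('scene','sc1',None,1.5); snap('top','top1'); st()
```

```text
3.18 [0.4523 0.0849 0.1601] [ 0.5 -0.2  0.3] -0.0 [-0.07   0.245  1.787 -0.     1.11  -1.66 ]
3.63 [0.4523 0.0852 0.1154] [-0.6 -0.3  0.7] -0.0 [-0.069  0.308  1.838 -0.     0.996 -1.66 ]
True
4.21 [0.4524 0.0854 0.0947] [-1.8 -0.8  6.3] -0.0 [-0.069  0.34   1.858 -0.     0.942 -1.66 ]
4.78 [0.3528 0.0855 0.1698] [ 0.6 -0.1  0.3] 0.0 [-0.088  0.016  2.026 -0.     1.099 -1.68 ]
5.67 [0.3524 0.0855 0.17  ] [0.4 0.2 0.1] 0.0 [-0.088  0.015  2.026 -0.     1.1   -1.68 ]
```

View pics/sc1.png

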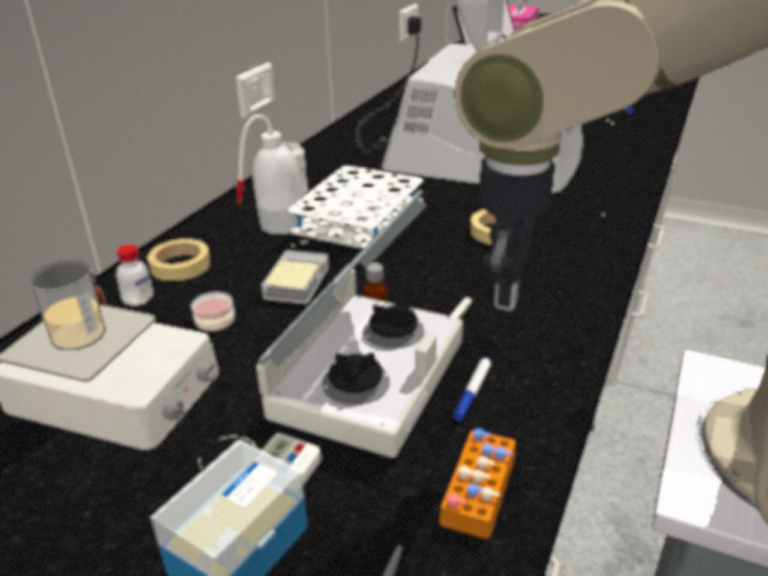

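The cover popped up: it's seen nearly edge-on from (265,365) to (420,205). The bar dial is the far one at (393,320). I'll swing the cover back along its arc.

Run:
```python
from h import *
print(proj('sc1',[U(-.025,-.125,.236),U(-.025,.125,.236),U(.084,.125,.0985),U(.084,-.125,.0985)])*1.5)
env.movel(U(-.085,0,.216),.2)
for t in (.9,1.15,1.4,1.6,1.8):
    g=env.movel(U(.084-.176*np.cos(t)-.013,0,.0985+.176*np.sin(t)-.022),.13,guard=25); print(t,g); st()
    if g: break
else:
    env.movel(U(.02,0,.27),.2); env.movel(U(-.09,0,.27),.25)
    snap('scene','sc2',None,1.5); snap('top','top2',None,1.5)
st()
```

```text
[[422.62285674 188.5673259 ]
 [334.62294126 282.14840422]
 [259.83009864 362.16311479]
 [352.26378032 263.75892414]]
0.9 True
6.7 [0.483  0.0863 0.2151] [-14.1   0.3  13.8] -0.0 [-6.200e-02  2.550e-01  1.618e+00 -1.000e-03  1.276e+00 -1.654e+00]
6.7 [0.483  0.0863 0.2151] [-14.1   0.3  13.8] -0.0 [-6.200e-02  2.550e-01  1.618e+00 -1.000e-03  1.276e+00 -1.654e+00]
```

The vertical fingertip met the cover's front edge at a self-locking friction angle: the force points straight at the hinge. I'll back off and tilt the tool so the tip pushes on the underside instead.

```bash
cat >> h.py <<'E'
def qt(a): # tool tilted forward by a, jaws along unit y
    return (R.from_euler('z',PSI)*R.from_euler('y',-a)*R.from_euler('z',-PSI)*R.from_quat(q())).as_quat()
def P(t,r=.16,d=.012): return U(.084-r*np.cos(t)-d*np.sin(t),0,.0985+r*np.sin(t)-d*np.cos(t))
E
python3 - <<'E'
from h import *
A=.9
print(R.from_quat(qt(A)).apply([1,0,0]))
W=[U(-.14,0,.186),P(.9,d=.06)]+[P(t) for t in (.9,1.1,1.3,1.5,1.7,1.8)]
for w in W: j=kinematics.ik(w,qt(A)); print(np.round(w,3),None if j is None else np.round(j,2))
env.movel(U(-.14,0,.215),.25); st()
snap('scene','sc2',(100,60,400,285),2.6)
E
```

```text
[ 0.78316232  0.01605708 -0.62160997]
[0.388 0.084 0.186] None
[0.466 0.086 0.187] [-0.13 -0.04  2.34  2.    0.13  2.61]
[0.503 0.086 0.216] [-0.11 -0.02  2.21  1.15  0.12 -2.8 ]
[0.529 0.087 0.236] [-0.1   0.01  2.13  0.73  0.15 -2.37]
[0.558 0.088 0.249] [-0.09  0.05  2.04  0.53  0.18 -2.16]
[0.589 0.088 0.257] [-0.08  0.11  1.95  0.42  0.2  -2.05]
[0.621 0.089 0.259] [-0.08  0.18  1.87  0.36  0.21 -1.99]
[0.637 0.089 0.257] [-0.07  0.21  1.83  0.34  0.22 -1.97]
7.23 [0.3879 0.0841 0.2152] [-0.  -0.4  0.4] -0.0 [-0.084  0.041  1.869 -0.     1.232 -1.675]
```

View pics/sc2.png

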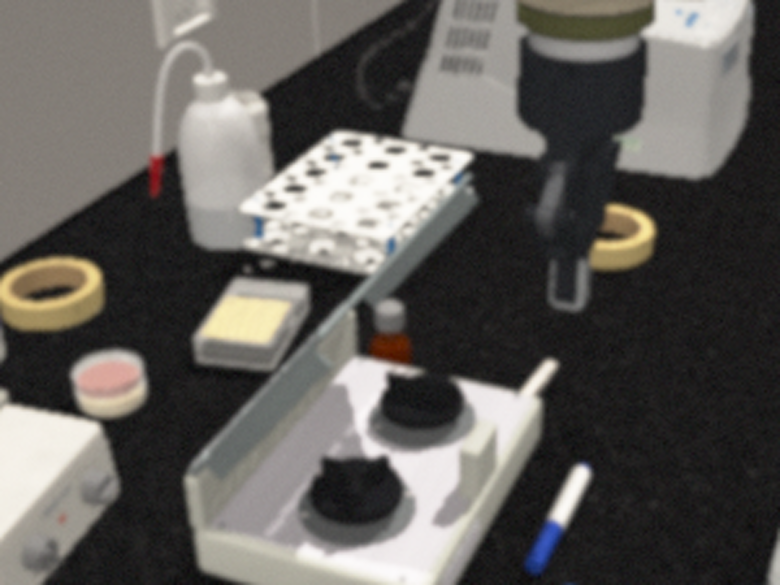

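Run:
```python
from h import *
A=.5
W=[P(.9,d=.075)]+[P(t,d=.016) for t in (.9,1.1,1.3,1.5,1.7,1.8)]
J=[kinematics.ik(w,qt(A)) for w in W]
for w,j in zip(W,J): print(np.round(w,3),None if j is None else np.round(j,2))
s=kinematics.ik(U(-.12,0,.19),qt(A)); print(s)
if s is not None and all(j is not None for j in J):
    env.reach(U(-.12,0,.19),qt(A)); env.movel(W[0],.2); st()
    for w in W[1:]:
        g=env.movel(w,.13,guard=25); st()
        if g: print('guard'); break
    snap('scene','sc3',None,1.5)
```

```text
[0.454 0.085 0.177] [-0.1   0.    2.11  0.12  0.53 -1.78]
[0.5   0.086 0.214] [-0.09  0.06  1.95  0.09  0.64 -1.73]
[0.525 0.087 0.234] [-0.08  0.09  1.85  0.07  0.7  -1.72]
[0.554 0.088 0.248] [-0.07  0.14  1.76  0.07  0.75 -1.7 ]
[0.585 0.088 0.257] [-0.07  0.2   1.66  0.06  0.78 -1.69]
[0.617 0.089 0.259] [-0.06  0.26  1.57  0.05  0.81 -1.68]
[0.633 0.089 0.258] [-0.06  0.3   1.53  0.05  0.82 -1.68]
[-0.12242104 -0.13336209  2.1964804   0.12373583  0.58630609 -1.7996491 ]
8.34 [0.4544 0.0855 0.1769] [ 0.2 -0.1 -0.8] -0.0 [-0.102  0.005  2.109  0.115  0.535 -1.778]
8.94 [0.4992 0.0865 0.2134] [-0.2 -0.1 -1.2] 0.0 [-0.087  0.054  1.949  0.086  0.644 -1.734]
9.34 [0.5243 0.087  0.233 ] [-0.   0.8  0.4] 0.0 [-0.08   0.088  1.857  0.075  0.702 -1.716]
9.74 [0.5528 0.0876 0.2474] [-1.  -0.1 -0.6] 0.0 [-0.073  0.136  1.761  0.066  0.749 -1.702]
10.14 [0.5838 0.0883 0.2561] [0.3 0.5 0.3] -0.0 [-0.067  0.196  1.666  0.059  0.784 -1.69 ]
10.54 [0.6158 0.0889 0.2586] [-0.2  0.8 -0.4] 0.0 [-0.061  0.264  1.574  0.054  0.808 -1.68 ]
10.82 [0.632  0.0892 0.2576] [-1.1 -0.1 -0.2] 0.0 [-0.058  0.299  1.529  0.052  0.816 -1.676]
```

View pics/sc3.png

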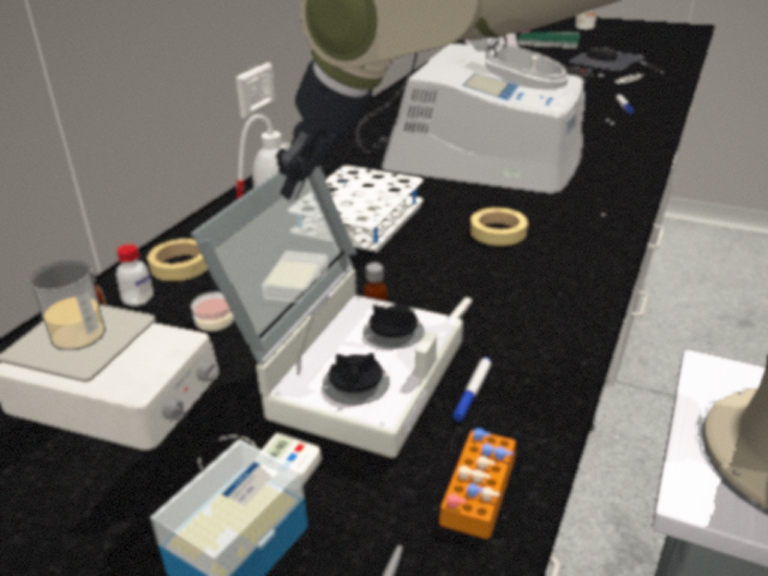

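The cover is now past upright and open, with its top edge running (200,240)–(315,175). I'll retreat and look at the dials from above.

Run:
```python
from h import *
env.movel(U(-.03,0,.27),.25)
env.reach([.36,-.22,.28],q()); env.release(); st()
snap('scene','sc4'); snap('top','top4',(150,130,310,250),4.8)
```

```text
13.6 [ 0.36 -0.22  0.28] [-0.2  0.3  0.4] 1.0 [-0.828  0.046  1.692 -0.     1.404 -2.419]
```

View pics/top4.png

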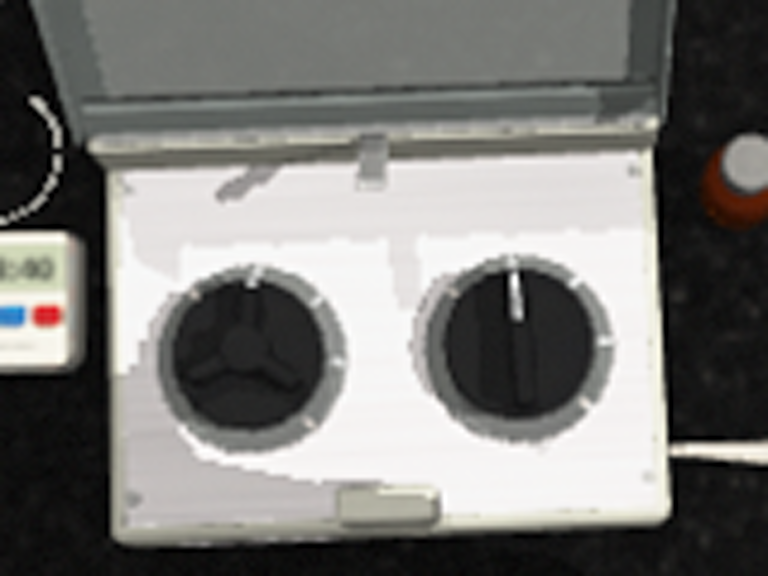

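The right dial's disc is centred at about (519,339). Its bar runs from (515,268) to (524,403), and the white line points to the rear.

Run:
```python
from h import *
f=lambda u,z: ray('top4',np.array(u)/4.8+[150,130],z).round(4)
print(f((519,339),.071),f((519,336),.089),f((243,352),.071))
a,b=f((515,268),.089),f((524,403),.089);print(a,b,np.linalg.norm(a-b),np.arctan2(*(a-b)[[1,0]]))
print(U(0,-.06,.07),U(-.01,-.06,.07))
```

```text
[0.5213 0.0267 0.071 ] [0.5201 0.0269 0.089 ] [0.5175 0.1485 0.071 ]
[0.5501 0.0281 0.089 ] [0.4908 0.0252 0.089 ] 0.05937086827729574 0.048864948432940356
[0.5292299138505603, 0.027012607058481033, 0.06999999999999999] [0.5192320150269738, 0.026807621416720995, 0.06999999999999999]
```

Run:
```python
from h import *
C=[.5205,.0268]; 
env.reach(C+[.16],q()); 
g=env.movel(C+[.0735],.12,guard=10); print(g); st()
if not g:
    env.close_gripper(40); st()
    g=env.movel(C+[.064],.03,guard=16); print(g); st()
    z=monitor.sense()['position'][2]
    env.reach(C+[min(z,.0662)],q(-.4)); st()
    env.reach(C+[min(z,.0662)],q(-.785)); st()
    snap('scene','sc5')
```

```text
False
15.78 [0.5209 0.0266 0.0742] [ 1.  -0.1  0.3] 1.0 [-0.174  0.486  1.696 -0.     0.959 -1.765]
16.46 [0.5206 0.0281 0.0737] [1.7 7.9 2.4] 0.11 [-0.172  0.486  1.697  0.003  0.959 -1.765]
True
16.78 [0.5208 0.0285 0.0667] [-1.9  2.   9.8] 0.11 [-0.172  0.497  1.701  0.003  0.942 -1.765]
17.25 [0.5207 0.0281 0.0669] [-1.4  8.5  7.5] 0.11 [-0.172  0.497  1.702  0.003  0.943 -1.365]
17.71 [0.5206 0.028  0.0669] [-1.8  7.4  7.9] 0.1 [-0.172  0.497  1.702  0.002  0.943 -0.98 ]
```

It was pushed in about 7 mm at about 8 N and turned 0.785 rad. Next I'll lift with the spring, release and check.

Run:
```python
from h import *
s=monitor.sense(); print(s['ft_torque'])
p=list(s['position']); 
env.movel([p[0],p[1],.0738],.03); st(); print(monitor.sense()['ft_torque'])
env.release(); env.movel([p[0],p[1],.16],.15); env.movel([.40,.0,.27],.25); env.reach([.36,-.22,.28],q()); st()
snap('scene','sc6'); snap('top','top6',(150,130,310,250),4.8)
```

```text
[ 1.27243201  0.301895   -0.02709902]
18.17 [0.5205 0.0282 0.0738] [-1.1  3.1  2.3] 0.1 [-0.171  0.486  1.696  0.     0.959 -0.978]
[0.57338701 0.06524565 0.16971003]
21.62 [ 0.3603 -0.2196  0.2795] [ 0.1  0.5 -1. ] 1.0 [-0.827  0.047  1.692  0.     1.404 -2.418]
```

View pics/top6.png

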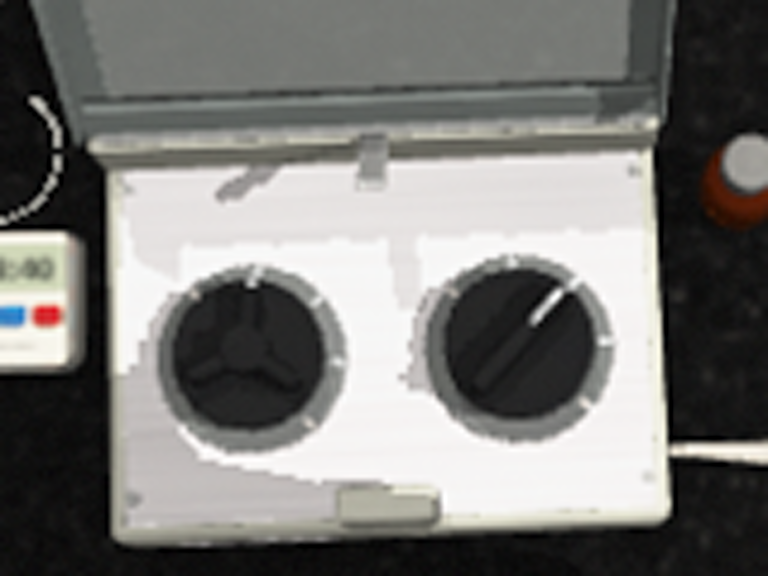

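The bar's white line at (553,303) now lines up with the next tick at (573,283). The star dial and cover haven't changed. To check that the dial sprang out, I'll compare the disc's rim rows in the scene view before and after the turn.

Run:
```python
from h import *
c=[.5205,.0268]
for z in (.071,.066): print(z,proj('sc4',c+[z]))
for n in('sc4','sc6'):
    g=np.load(f'pics/{n}.npz')['frame'].mean(2)
    u,v=proj(n,c+[.071])[0]
    # dark->light crossing along lower rim, subpixel, columns near centre
    out=[]
    for k in range(-7,8,2):
        col=g[int(v):int(v)+16,int(u)+k]; i=np.argmax(col>85); out.append(round(int(v)+i-1+(85-col[i-1])/(col[i]-col[i-1]),2))
    print(n,out)
a,b=[np.load(f'pics/{n}.npz')['frame'] for n in('sc4','sc6')]
im=np.hstack([x[185:265,205:305] for x in(a,b)]);cv2.imwrite('pics/cmp.png',cv2.resize(im[:,:,::-1],None,fx=4,fy=4,interpolation=cv2.INTER_CUBIC))
da=np.abs(a.astype(int)-b).max(2)>60; n,_,s,_=cv2.connectedComponentsWithStats(da.astype(np.uint8)); print([x.tolist() for x in s[1:] if x[4]>15])
```

```text
0.071 [[262.10813328 210.82140823]]
0.066 [[262.14018688 212.82613961]]
sc4 [np.float64(208.72), np.float64(208.6), np.float64(208.39), np.float64(208.39), np.float64(208.38), np.float64(208.42), np.float64(208.57), np.float64(208.81)]
sc6 [np.float64(208.74), np.float64(208.41), np.float64(208.51), np.float64(208.04), np.float64(208.05), np.float64(208.11), np.float64(208.32), np.float64(208.71)]
[[255, 197, 6, 9, 32], [248, 203, 7, 5, 27]]
```

View pics/cmp.png

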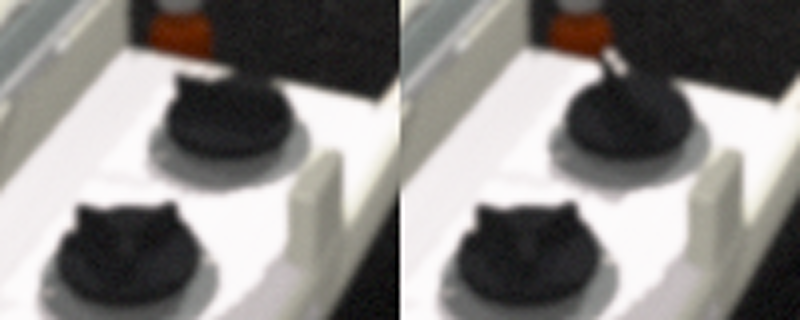

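The rim sits at the same row (about 158) in both crops. A dial stuck 5 mm in would show about 8 px lower, so it has sprung out. Nothing else changed between the two views.

```bash
python3 -c "
from h import *
job.hand_in(); st()"
```

```text
the job is handed in; nothing more can be done
the job is handed in; nothing more can be done
```

The job is done and handed in at about 22 s on the robot's clock, with the arm clear of everything. The cover stands open and the bar-handled dial is one position clockwise.

- **Cover:** I pressed the patch until the catch let go and the cover popped ajar. My first try at swinging it back, with the tool vertical, jammed against the front edge. The force guard stopped it at about 20 N. I backed off, tilted the tool forward and pushed the cover past upright. In both later top pictures it stands open by itself.
- **Bar dial:** I pushed it in about 7 mm at about 8 N, turned it 45° clockwise, let it spring up, and released it. The last pictures show its white line on the next tick. Its disc is at the same height as before, so it is out.
- **Everything else:** The three-armed dial did not move. Comparing scene pictures from before and after the turn, only the bar handle changed. I did not measure the bystanders against the very first picture, but they looked undisturbed in every view.

No final check failed.

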